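Set the ram valve to float and lock it

ROBOT

A 6-joint arm with a two-finger parallel gripper is mounted at the origin on the work surface. World frame = base frame: x ahead of the robot, y to its left, z up, the work surface at z = 0. Lengths are in m, angles in rad, forces in N, time in s.
With the tool pointing down it reaches from about 0.325 to 0.775 m from the base axis. Payload 5.5 kg.
Tool frame: the origin (TCP) lies at the very end of the fingers, on their centre line; the grasp point (between the pads) lies 19 mm behind it (grip_depth is the distance from the TCP to the grasp point, in m); z points along the fingers, y is the line along which they close (so a half turn about z gives the same grasp; the last joint's range is limited). The gripper opens to 85 mm and grips with 20 to 120 N. Pads are 22 mm wide; open, the fingers measure 114 mm over their backs; the gripper's body (76 mm by 85 mm) begins 54 mm behind the grasp point. The pads swing forward as they close: fully open they stand 13 mm farther back than shut.
Start: joints at [1.176, 0.091, 1.231, -0, 1.82, -0.057], TCP at [0.199, 0.566, 0.231] pointing down, gripper open.
Joint ranges: [-2.87, 2.87], [-0.86, 2.18], [0.17, 2.46], [-1.51, 4.65], [0.06, 2.69], [-2.65, 2.65]. Speed limits (rad/s): [2.57, 2.57, 3.01, 3.14, 3.14, 3.14].

INTERFACE

Orientations are given as a rotation vector (axis times angle).
In Python, from station import * gives the robot as it stands.
- The arm moves only by the tool send_rows, never from a script. Its argument "series" is a list of rows, each a list of 7 numbers: the shift along the tool's x, y, z in cm, then the turn, a rotation vector about the tool's x, y, z in degrees, then the finger opening in cm, from 0 to 8.54. A call has 1 to 12 rows; each row is the pose to reach, as a shift and turn from the pose commanded when the call began, along the tool's axes at that moment; what a row does not reach only later rows make up. A row lasts 1/10 s, in which the tool goes at most 50 mm and 8.59 degrees, less where a joint would pass 70% of its speed; a pose out of reach is approached as far as the arm can. A call with a gripper value outside its range is refused whole. The fingers move at their own pace and stop on an object; the grip force is fixed at half the most. Time passes only in rows, so rows that repeat a pose let the fingers close. It gives the time, the measured TCP pose, the force, the opening and the grip force at its end, in the units of the state.
- get_state(): the state, without advancing time (a new reading comes with each control period).
- snapshot(name): name is "scene" or "side" or "wrist"; returns the picture (420x560x3 uint8, red, green, blue); there is no depth.
- get_calibration(name): a dict with "fx", "fy", "cx", "cy" (pixels), "pose" (4x4, takes a point from camera to world coordinates). Camera axes: x right, y down, z forward; pixel columns grow to the right and rows downward; lengths in m; the calibration is good to about 2 mm. A picture is of the moment at which its call begins: read the wrist's pose just before it. get_calibration takes no time and is no camera call; for the wrist camera it gives the pose at the moment of the call.
- job_done(): hands the job in; it is judged then, once.
The state is a dict: "clock": time; "joints": joint angles; "joint_vel": joint speeds; "tau": joint torques, N m; "eef_pos": TCP position; "tcp_rot": TCP orientation; "contact_force": force on the tool from outside, world axes, zero at the start; "ft_torque": the same for the moment, N m; "opening": finger opening in m; "grip_force": force on a finger pad.
Only numpy, scipy, OpenCV 4.12 (cv2) and the standard library are available. Lean on these libraries where they do the work, as an engineer would, in place of code of your own. Each camera call takes 0.05 s, during which the arm holds its last target. There are 200 camera calls.

TASK

Leave the lathe's hydraulic ram floating for the night: on the valve with the ball-knobbed lever, push the lever away from the upright lock plate, on through the stiffer detent, until it snaps into its float notch and stays there by itself, without ramming it hard against its end stop. Then fold the lock plate down flat on the valve, behind the lever, and let go. Leave the other valve's lever and the things on the bench alone.

Things in the scene. Friction and masses are not known exactly. Their poses are not given: they have to be found in the camera images.
- float_valve: The valve to set, fixed: grey housing 150 x 60 mm, top 85 mm above the bench, on a dark foot plate 180 x 75 x 12 mm, pipes to 60 mm either side. It alone has a ball-knobbed lever and a hinged steel lock plate. Origin: centre of its underside; x is level and points the way the lever is pushed, z up.
- lever_pivot (a point): Lever's pivot, inside the housing on its centre line, 28 mm above the bench; the lever turns about the valve's y axis.
- lever_knob (a point): Centre of the black ball knob (diameter 28 mm) on the lever's end, 145 mm from the pivot; steel stem of diameter 12 mm below it. z axis runs along the lever, outwards.
- lever (a joint): Lever angle, rad: 0 upright (a soft spring, 0.7 N m/rad, returns it), + leans to the valve's +x. Pushed level at the knob: under 3 N, then 10 to 17 N at the detent, fading to nothing as it snaps into the float notch and stays. Unseen, differing per start: the detent begins at 0.1 to 0.5, gives way 0.2 further on; the notch lies at 0.4 to 0.8, a hard stop just behind; over 35 N damages it.
- plate_hinge (a point): Lock plate's hinge, on the housing's top 70 mm from its centre towards the valve's -x, 86 mm above the bench; hinge axis along the valve's y. The point's x axis runs along the plate from hinge to free edge, so it turns with the plate.
- plate_edge (a point): Middle of the lock plate's free edge, 82 mm from the hinge. The plate is steel, 50 mm wide and 4 mm thick.
- lock_plate (a joint): Lock plate angle, rad: 0 = flat on the housing towards +x (ending 12 mm beyond the upright lever's axis, so it goes flat only with the lever in float), 1.57 = upright, more = leaning away from the lever. A stiff hinge (0.1 N m) keeps it where it is left.
- plain_valve: The other valve, to be left alone: same grey housing, a lever with a straight cylindrical black grip (22 mm across, its top 178 mm above the bench), no lock plate. Origin: centre of its underside.
- plain_lever (a joint): Angle of the other valve's lever, rad; 0 = upright, soft spring to the middle.
- oil_bottle: White bottle, diameter 60 mm, 150 mm high, loose, standing out to one side of the valves. Origin: centre of its underside.
- tin: Open steel tin, diameter 90 mm, 100 mm high, loose, standing out to one side of the valves. Origin: centre of its underside.
- mouse: Black computer mouse, 100 x 58 x 30 mm, loose, on the robot's side of the valves. Origin: centre of its underside.

How it is judged:
By the outcome, as a careful person would: the job done as asked, in the order asked, and still so for the second after the job is handed in, with the robot touching nothing.
It also fails if it takes over 64 s, if anything falls off the work surface, if the arm or the gripper's body presses on something with over 40 N, if the wrist force passes 120 N, or if a joint passes its speed limit or range.

## Working session

There is one attempt and no reset: what is moved stays moved. The work goes in short steps, Python scripts to look and compute and a tool call to move; the robot and the scene stay as the last step left them, time stands still between calls to the robot, and variables do not carry over. Pictures are saved under pics/ and viewed, at most 10 in all, crops included, and the job is handed in when it is done.

Besides the shell and the picture viewer there is one more tool, called after "Request:" as a command line: name --pt "numbers of a row" for each row, then --argument value for the rest. send_rows: Moves the arm, as the interface text tells. Its arguments: {"type":"object","properties":{"series":{"type":"array"}},"required":["series"]}

```bash
ls; mkdir -p pics; python3 - <<'E'
from station import *
import cv2,numpy as np
s=get_state();print(s)
for n in("scene","side"):
    im=snapshot(n);cv2.imwrite(f"pics/{n}0.png",im[:,:,::-1]);c=get_calibration(n);print(n,c)
E
```

```text
pics
{'clock': 0.0, 'joints': array([ 1.17628067e+00,  9.18699118e-02,  1.23187735e+00,  2.32417620e-05,
        1.81978801e+00, -5.66758053e-02]), 'joint_vel': array([-0.00215979,  0.0017567 ,  0.00127501,  0.00038282, -0.0002281 ,
        0.00067836]), 'tau': array([-9.43125633e-04, -4.58721507e+01, -4.18031216e+01, -8.35024389e-05,
        1.11974089e-02,  1.68972923e-05]), 'eef_pos': array([0.19874475, 0.56583619, 0.23014907]), 'tcp_rot': array([-5.28071659e-01, -3.09642824e+00,  2.96578893e-03]), 'contact_force': array([-0.49603052, -0.08625064,  0.65192453]), 'ft_torque': array([-0.02538368,  0.01002398,  0.02713971]), 'grip_force': 0.0, 'opening': 0.08542714896658846}
scene {'fx': 499.3656555568171, 'fy': 499.3656555568171, 'cx': 268.03850636675617, 'cy': 210.86828726347068, 'pose': array([[-0.8480216 ,  0.32420362, -0.41922712,  1.10471871],
       [ 0.52992   ,  0.50881716, -0.67844667,  1.00252927],
       [-0.00664492, -0.79749427, -0.60328993,  1.0143637 ],
       [ 0.        ,  0.        ,  0.        ,  1.        ]])}
side {'fx': 545.2538028946839, 'fy': 545.2538028946839, 'cx': 279.5990310952762, 'cy': 207.08980121425495, 'pose': array([[-0.99700246, -0.06171369,  0.04666383,  0.43816843],
       [-0.07697408,  0.73026052, -0.67881851,  1.11184883],
       [ 0.00781564, -0.68037563, -0.73282189,  1.28637185],
       [ 0.        ,  0.        ,  0.        ,  1.        ]])}
```

View pics/scene0.png

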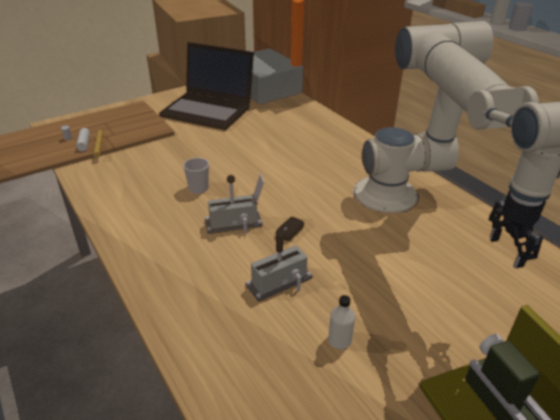

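View pics/side0.png

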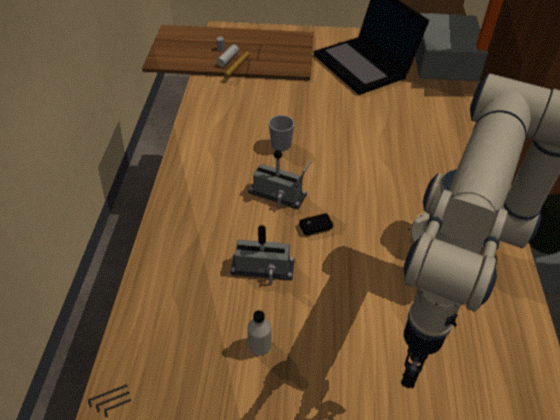

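The ball-knob valve is at scene (233,212) and side (278,183). Its plate is on the robot side, and the plain valve is at scene (280,270) and side (263,258). I'll enlarge both views.

```bash
python3 - <<'E'
import cv2,numpy as np
a=cv2.imread("pics/scene0.png")[160:245,190:275];b=cv2.imread("pics/side0.png")[140:215,235:320]
a=cv2.resize(a,(400,400),interpolation=cv2.INTER_CUBIC) 
b=cv2.resize(b,(400,353),interpolation=cv2.INTER_CUBIC)
o=np.zeros((400,800,3),np.uint8);o[:,:400]=a;o[:353,400:]=b
cv2.imwrite("pics/crop0.png",o)
E
```

```text
(no output)
```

View pics/crop0.png

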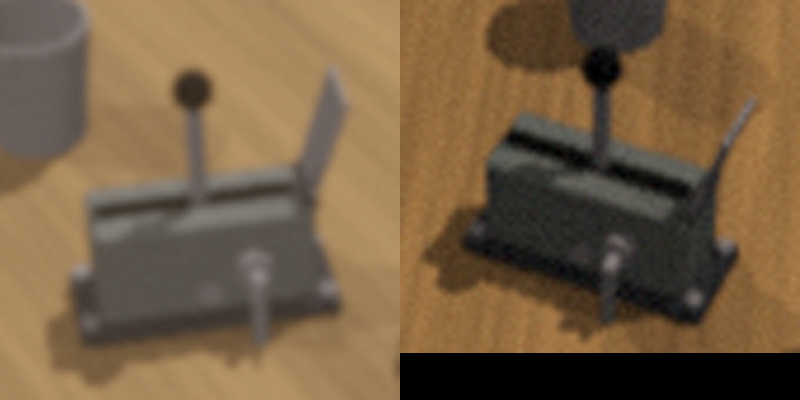

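The crops show the knob at scene (230.4,178.5) and side (277.5,153.8). The plate's free edge is at scene (261,177) and the housing-top corners are readable.

```bash
cat > h.py <<'E'
from station import *
import cv2,numpy as np
def ray(n,p,c=None):
    c=c or get_calibration(n);T=c["pose"]
    d=T[:3,:3]@np.array([(p[0]-c["cx"])/c["fx"],(p[1]-c["cy"])/c["fy"],1]);return T[:3,3],d/np.linalg.norm(d)
def plane(n,p,z,c=None):
    o,d=ray(n,p,c);return o+d*(z-o[2])/d[2]
def tri(*rs):
    A=sum(np.eye(3)-np.outer(d,d) for o,d in rs);b=sum((np.eye(3)-np.outer(d,d))@o for o,d in rs)
    x=np.linalg.solve(A,b);return x,[np.linalg.norm(np.cross(x-o,d)) for o,d in rs]
E
python3 - <<'E'
from h import *
np.set_printoptions(precision=4,suppress=True)
k=4.706
S=lambda x,y:(190+x/k-.4,160+y/k-.4)
D=lambda x,y:(235+(x-400)/k-.4,140+y/k-.4)
print("knob",tri(ray("scene",S(192,89)),ray("side",D(602,67))))
for nm,pts,f,n in(("sc",[(97,208),(295,178),(88,190),(300,168),(92,240),(312,205)],S,"scene"),("sd",[(512,138),(690,190),(520,113),(488,155),(715,172),(682,218)],D,"side")):
    for p in pts:print(nm,p,plane(n,f(*p),.085))
for n,f,a in(("scene",S,[(82,340),(338,308)]),("side",D,[(470,240),(697,318),(735,250)])):
    for p in a:print("foot",n,p,plane(n,f(*p),.006))
print("edge",tri(ray("scene",S(340,85)),ray("side",D(753,101))))
for p in[(333,70),(348,100)]:print("edgecorner",plane("scene",S(*p),.165))
def blob(n,box,f):
    im=snapshot(n).astype(int);x0,y0,x1,y1=box;m=np.zeros(im.shape[:2],np.uint8);m[y0:y1,x0:x1]=(im.sum(2)<120)[y0:y1,x0:x1]
    c=cv2.connectedComponentsWithStats(m);print(n,c[2],c[3])
blob("scene",(222,170,240,187),0);blob("side",(268,145,290,162),0)
print("plain grip",tri(ray("scene",(279,242)),ray("side",(262,236))))
print("mouse",plane("side",(316,225),.02),"bottle",plane("side",(259,345),.03),"tin",plane("side",(281,122),.1))
E
```

```text
knob (array([ 0.5325, -0.139 ,  0.176 ]), [np.float64(0.0009247269935526315), np.float64(0.0009247269935525549)])
sc (97, 208) [ 0.5929 -0.1717  0.085 ]
sc (295, 178) [ 0.4636 -0.1302  0.085 ]
sc (88, 190) [ 0.5887 -0.1934  0.085 ]
sc (300, 168) [ 0.4548 -0.1385  0.085 ]
sc (92, 240) [ 0.6117 -0.1416  0.085 ]
sc (312, 205) [ 0.4698 -0.0973  0.085 ]
sd (512, 138) [ 0.5955 -0.1621  0.085 ]
sd (690, 190) [ 0.4714 -0.1217  0.085 ]
sd (520, 113) [ 0.5926 -0.1876  0.085 ]
sd (488, 155) [ 0.6099 -0.144   0.085 ]
sd (715, 172) [ 0.4556 -0.1405  0.085 ]
sd (682, 218) [ 0.4752 -0.0948  0.085 ]
foot scene (82, 340) [ 0.6259 -0.1419  0.006 ]
foot scene (338, 308) [ 0.4622 -0.0786  0.006 ]
foot side (470, 240) [ 0.6243 -0.1397  0.006 ]
foot side (697, 318) [ 0.4618 -0.0787  0.006 ]
foot side (735, 250) [ 0.4389 -0.1457  0.006 ]
edge (array([ 0.4322, -0.1261,  0.1572]), [np.float64(0.005379567839966381), np.float64(0.005379567839966567)])
edgecorner [ 0.4349 -0.1252  0.165 ]
edgecorner [ 0.4453 -0.0893  0.165 ]
scene [[     0      0    560    420 235200]] [[279.5 209.5]]
side [[     0      0    560    420 235138]
 [   274    150      8     10     62]] [[279.5005 209.5146]
 [277.5    153.9677]]
plain grip (array([0.5508, 0.1632, 0.1468]), [np.float64(0.003084237249662853), np.float64(0.0030842372496629683)])
mouse [0.4014 0.0044 0.02  ] bottle [0.5335 0.4301 0.03  ] tin [ 0.5399 -0.3895  0.1   ]
```

Request:
send_rows --pt "-5 -5.5 0 0 0 0 0" --pt "-9 -9.5 0 0 0 0 0" --pt "-12 -13 0 0 0 0 0" --pt "-15 -16.5 0 0 0 0 0" --pt "-18 -20 0 0 0 0 0" --pt "-21 -23 0 0 0 0 0" --pt "-24 -26 0 0 0 0 0" --pt "-27 -29.5 0 0 0 0 0" --pt "-30 -33 0 0 0 0 0" --pt "-33 -36 0 0 0 0 0" --pt "-36 -39.5 0 0 0 0 0" --pt "-39 -42.5 0 0 0 0 0"

```text
clock: 1.4
eef_pos: [0.4262, 0.0338, 0.2314]
tcp_rot: [0.529, 3.096, 0.0]
contact_force: [1.0, 0.0, 0.1]
opening: 0.0001
grip_force: 0.0
```

Request:
send_rows --pt "-3 -3.2 0 0 0 0 0" --pt "-6 -6.5 0 0 0 0 0" --pt "-9 -9.7 0 0 0 0 0" --pt "-11 -12 0 0 0 0 0" --pt "-11.8 -12.9 0 0 0 0 0" --pt "-11.8 -12.9 0 0 0 0 0" --pt "-11.8 -12.9 0 0 0 0 0"

```text
clock: 2.1
eef_pos: [0.4943, -0.124, 0.2313]
tcp_rot: [-0.527, -3.097, -0.001]
contact_force: [0.6, -0.2, 0.4]
opening: 0.0001
grip_force: 0.0
```

```bash
python3 - <<'E'
from h import *
a=snapshot("side")[110:220,220:340];b=snapshot("wrist");c=get_calibration("wrist")
print(get_state()["eef_pos"],c)
o=np.zeros((400,800,3),np.uint8);o[:367,:400]=cv2.resize(a,(400,367),interpolation=cv2.INTER_CUBIC)
o[:300,400:]=cv2.resize(b,(400,300));cv2.imwrite("pics/c1.png",o[:,:,::-1])
E
```

```text
[ 0.49434197 -0.12361002  0.23165607] {'fx': 320.884711625177, 'fy': 320.884711625177, 'cx': 278.9847840364216, 'cy': 207.22905479566023, 'pose': array([[ 3.31677896e-01,  8.98797787e-01,  2.86622245e-01,
         4.20101986e-01],
       [ 9.43392379e-01, -3.15751072e-01, -1.01548414e-01,
        -9.85694427e-02],
       [-7.70208740e-04,  3.04078606e-01, -9.52646633e-01,
         3.72804765e-01],
       [ 0.00000000e+00,  0.00000000e+00,  0.00000000e+00,
         1.00000000e+00]])}
```

View pics/c1.png

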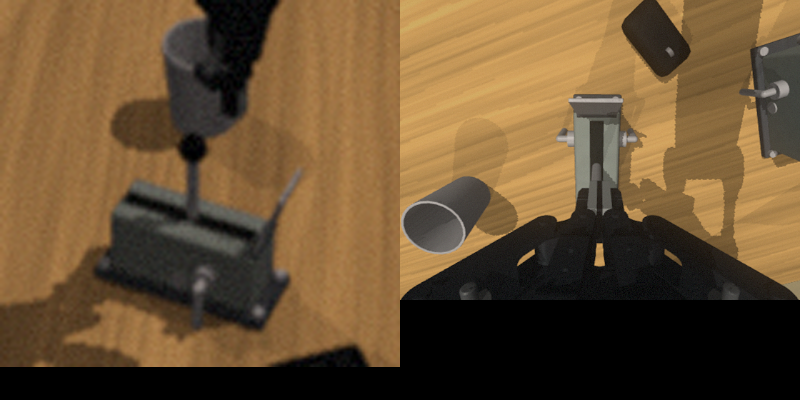

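The plate leans back clear of the fingers, and the lever is ahead of them. The slot lies at wrist x≈276 px, which puts the tool about 3 mm off to the side. Next I descend behind the knob.

Request:
send_rows --pt "0 -0.3 2.5 0 0 0 0" --pt "0 -0.3 5 0 0 0 0" --pt "0 -0.3 7 0 0 0 0" --pt "0 -0.3 7.6 0 0 0 0" --pt "-0.5 -0.3 7.6 0 0 0 0" --pt "-1 -0.3 7.6 0 0 0 0" --pt "-1.3 -0.3 7.6 0 0 0 0" --pt "-1.6 -0.3 7.6 0 0 0 0" --pt "-1.9 -0.3 7.6 0 0 0 0" --pt "-2.2 -0.3 7.6 0 0 0 0" --pt "-2.4 -0.3 7.6 0 0 0 0" --pt "-2.4 -0.3 7.6 0 0 0 0"

```text
clock: 3.4
eef_pos: [0.5164, -0.1359, 0.1552]
tcp_rot: [-0.528, -3.097, 0.0]
contact_force: [-0.2, 0.7, 0.3]
opening: 0.0003
grip_force: 0.0
```

Request:
send_rows --pt "-0.2 0 0 0 0 0 0" --pt "-0.4 0 0 0 0 0 0" --pt "-0.6 0 0 0 0 0 0" --pt "-0.8 0 0 0 0 0 0" --pt "-0.8 0 0 0 0 0 0"

```text
clock: 3.9
eef_pos: [0.524, -0.1385, 0.1552]
tcp_rot: [0.528, 3.097, -0.0]
contact_force: [-0.6, 0.4, 0.1]
opening: 0.0
grip_force: 0.1
```

Request:
send_rows --pt "-0.2 0 0 0 0 0 0" --pt "-0.4 0 0 0 0 0 0" --pt "-0.6 0 0.1 0 0 0 0" --pt "-0.8 0 0.1 0 0 0 0" --pt "-0.8 0 0.1 0 0 0 0"

```text
clock: 4.4
eef_pos: [0.5315, -0.1411, 0.1542]
tcp_rot: [0.528, 3.097, 0.0]
contact_force: [-0.4, 0.2, 0.4]
opening: 0.0001
grip_force: 0.2
```

Request:
send_rows --pt "-0.2 0 0 0 0 0 0" --pt "-0.4 0 0.1 0 0 0 0" --pt "-0.6 0 0.1 0 0 0 0" --pt "-0.8 0 0.2 0 0 0 0" --pt "-0.8 0 0.2 0 0 0 0"

```text
clock: 4.9
eef_pos: [0.5388, -0.1437, 0.1523]
tcp_rot: [-0.528, -3.096, -0.0]
contact_force: [-2.4, 1.0, 1.0]
opening: 0.0003
grip_force: 1.3
```

```bash
python3 - <<'E'
from h import *
print(get_state()["contact_force"])
a=snapshot("side")[110:220,220:340];b=snapshot("scene")[140:250,180:300]
o=np.zeros((367,800,3),np.uint8);o[:,:400]=cv2.resize(a,(400,367),interpolation=cv2.INTER_CUBIC)
o[:,400:]=cv2.resize(b,(400,367),interpolation=cv2.INTER_CUBIC);cv2.imwrite("pics/c2.png",o[:,:,::-1])
E
```

```text
[-2.41125549  1.03422659  1.01894788]
```

View pics/c2.png

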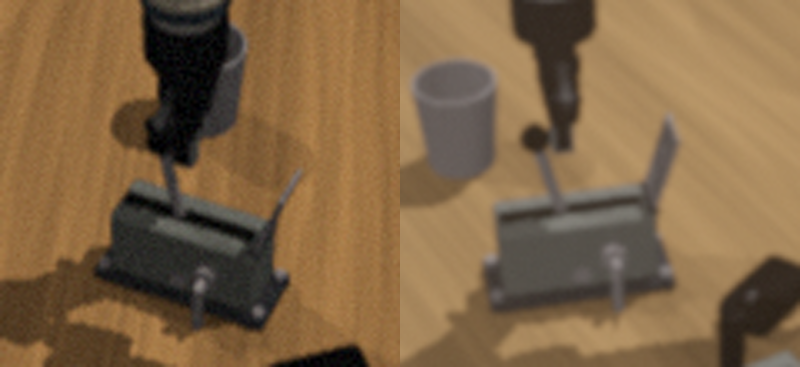

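The finger touches the knob's back and the lever now leans away from the plate, with force starting to build. I'll continue in small steps.

Request:
send_rows --pt "-0.2 0 0.1 0 0 0 0" --pt "-0.4 0 0.1 0 0 0 0" --pt "-0.6 0 0.2 0 0 0 0" --pt "-0.6 0 0.2 0 0 0 0"

```text
clock: 5.4
eef_pos: [0.5433, -0.1452, 0.151]
tcp_rot: [-0.527, -3.094, -0.001]
contact_force: [-10.1, 3.5, 7.0]
opening: -0.0002
grip_force: 5.2
```

Request:
send_rows --pt "-0.2 0 0.1 0 0 0 0" --pt "-0.4 0 0.1 0 0 0 0" --pt "-0.6 0 0.2 0 0 0 0" --pt "-0.6 0 0.2 0 0 0 0"

```text
clock: 5.8
eef_pos: [0.5499, -0.1475, 0.1486]
tcp_rot: [-0.528, -3.096, -0.0]
contact_force: [-4.7, 1.3, 4.7]
opening: 0.0
grip_force: 2.6
```

Request:
send_rows --pt "-0.2 0 0.05 0 0 0 0" --pt "-0.4 0 0.1 0 0 0 0" --pt "-0.4 0 0.1 0 0 0 0"

```text
clock: 6.1
eef_pos: [0.5542, -0.1491, 0.1473]
tcp_rot: [0.528, 3.096, -0.0]
contact_force: [-3.0, 0.6, 1.8]
opening: 0.0001
grip_force: 1.1
```

```bash
python3 - <<'E'
from h import *
print(get_state()["contact_force"])
b=snapshot("scene")[140:250,180:300]
o=cv2.resize(b,(600,550),interpolation=cv2.INTER_CUBIC);cv2.imwrite("pics/c3.png",o[:,:,::-1])
E
```

```text
[-3.0224091   0.57769641  1.75956247]
```

View pics/c3.png

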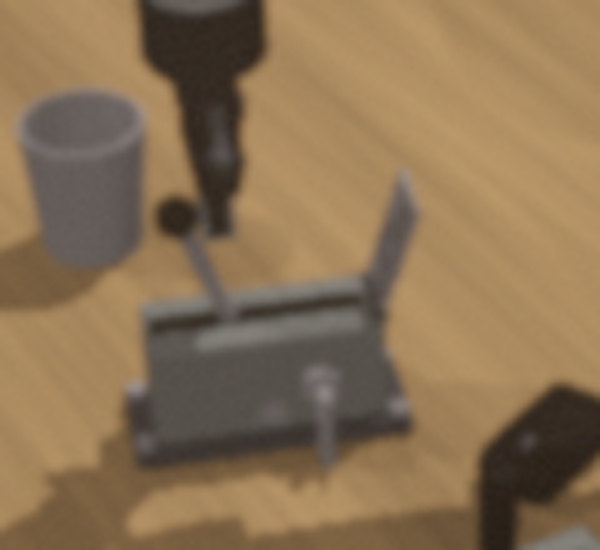

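The knob is now at scene (215.1,182.9), with a small gap to the finger. I'll compute its angle.

```bash
cat >> h.py <<'E'
u=np.array([.940,-.341,0]);v=np.array([.341,.940,0]);C=np.array([.532,-.1405,0])
def vp(n,p,off=0):
    "ray onto the valve's mid plane: (x along valve, z)"
    o,d=ray(n,p);t=((C-o)@v+off)/(d@v);q=o+t*d;return (q-C)@u,q[2]
E
python3 - <<'E'
from h import *
for p in[(230.4,178.5),(215.1,182.9)]:
    x,z=vp("scene",p);print(x,z,np.arctan2(x,z-.028),np.hypot(x,z-.028))
s=get_state();print((s["eef_pos"]-C)@u,(s["eef_pos"]-C)@v,s["eef_pos"][2])
# current knob by dark blob in the scene view
im=snapshot("scene").astype(int)[177:190,207:219].sum(2);print(im)
E
```

```text
0.00020820398676013846 0.17594947205110512 0.0014072632124467574 0.1479496185500349
0.0476940851913278 0.16680125808288315 0.33097463502752594 0.1467668729912468
0.023767739107093764 -0.0004904754639315188 0.147267795311456
[[269 318 360 388 395 394 388 381 373 379 373 326]
 [273 313 357 381 383 373 350 333 328 335 344 323]
 [270 311 352 364 353 324 276 246 239 257 286 292]
 [266 311 346 342 302 244 188 157 155 174 204 236]
 [269 313 340 315 247 176 138 124 124 128 142 173]
 [265 306 332 301 216 142 123 118 128 120 121 148]
 [265 303 320 289 208 140 119 129 128 116 124 140]
 [264 298 324 296 225 146 118 121 113 108 121 154]
 [259 292 320 305 250 172 125 120 119 124 133 185]
 [259 295 327 323 285 230 180 157 138 145 177 220]
 [263 303 336 343 324 296 263 239 217 204 220 254]
 [278 320 350 352 346 337 329 312 289 271 263 274]
 [300 336 359 360 356 355 351 350 336 313 291 278]]
```

Request:
send_rows --pt "-0.2 0 0.05 0 0 0 0" --pt "-0.4 0 0.1 0 0 0 0" --pt "-0.4 0 0.1 0 0 0 0"

```text
clock: 6.5
eef_pos: [0.5582, -0.1505, 0.1459]
tcp_rot: [0.528, 3.096, -0.0]
contact_force: [-0.2, 0.8, -0.1]
opening: 0.0
grip_force: 0.0
```

Request:
send_rows --pt "-0.2 0 0.05 0 0 0 0" --pt "-0.4 0 0.1 0 0 0 0" --pt "-0.4 0 0.1 0 0 0 0"

```text
clock: 6.8
eef_pos: [0.5617, -0.1518, 0.145]
tcp_rot: [0.528, 3.097, -0.0]
contact_force: [0.2, -0.1, -0.7]
opening: 0.0003
grip_force: 0.0
```

Force fell to zero, which suggests the snap. I'll check the knob angle numerically in both views.

```bash
cat >> h.py <<'E'
def knob():
    "centroid of dark-brown knob blob left of finger in scene view"
    im=snapshot("scene");g=im.astype(int).sum(2)
    m=np.zeros(g.shape,np.uint8);m[170:200,195:225]=(g<200)[170:200,195:225]
    n,l,s,c=cv2.connectedComponentsWithStats(m)
    for i in range(1,n):
        if s[i][4]>15:
            x,z=vp("scene",c[i]);print(c[i],s[i],"th",np.arctan2(x,z-.028),"r",np.hypot(x,z-.028))
    return im
E
python3 - <<'E'
from h import *
im=knob();p=get_state()["eef_pos"];print((p-C)@u,(p-C)@v,p[2])
cv2.imwrite("pics/c4.png",cv2.resize(im[140:250,180:300],(600,550),interpolation=cv2.INTER_CUBIC)[:,:,::-1])
E
```

```text
[220.10679612 177.36893204] [215 170  10  18 103] th 0.19684583459113672 r 0.1595965155855351
[208.64705882 185.78431373] [205 182   8   8  51] th 0.4779656274328302 r 0.14777794513082942
0.0316757255750614 -0.00041906041153318314 0.14513974772680763
```

The lever sits at 0.478 rad, about 11 mm ahead of the finger and touching nothing, so it snapped in and stays. I'll raise the tool and go behind the plate.

Request:
send_rows --pt "0.2 0 -2.5 0 0 0 0" --pt "0.2 0 -6 0 0 0 0" --pt "0.2 0 -8.6 0 0 0 0" --pt "3 0 -8.6 0 0 0 0" --pt "6 0 -8.6 0 0 0 0" --pt "9 0 -8.6 0 0 0 0" --pt "12 0 -8.6 0 0 0 0" --pt "15 0 -8.6 0 0 0 0" --pt "17.2 0 -8.6 0 0 0 0" --pt "17.2 0 -8.6 0 0 0 0" --pt "17.2 0 -8.6 0 0 0 0"

```text
clock: 7.95
eef_pos: [0.3995, -0.0947, 0.2317]
tcp_rot: [0.528, 3.095, -0.0]
contact_force: [0.1, -0.5, -1.1]
opening: 0.0002
grip_force: 0.0
```

```bash
python3 - <<'E'
from h import *
im=knob();p=get_state()["eef_pos"];print((p-C)@u,(p-C)@v,p[2])
cv2.imwrite("pics/c5.png",cv2.resize(im[140:250,180:300],(600,550),interpolation=cv2.INTER_CUBIC)[:,:,::-1])
E
```

```text
[208.63265306 185.91836735] [205 182   8   8  49] th 0.4799594808153864 r 0.14738877820045013
-0.13995448067783806 -0.0021625826293336023 0.23142271466360628
```

View pics/c5.png

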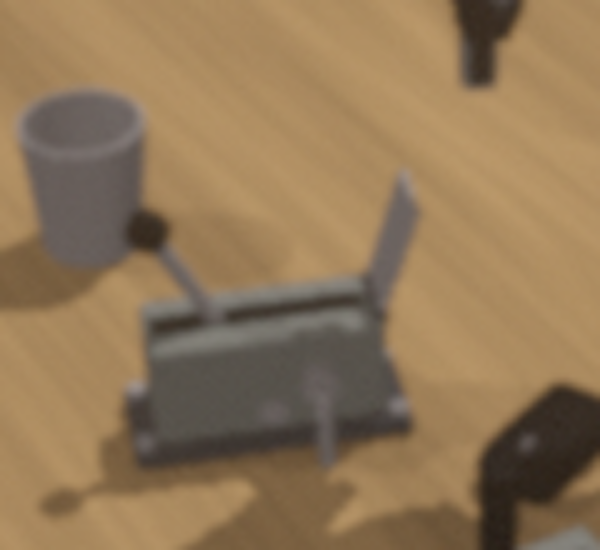

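The lever stays in its notch with its knob at scene (208.6,185.9), and the plate is untouched. I'll descend behind the plate and start folding.

Request:
send_rows --pt "0 0.1 4 0 0 0 0" --pt "0 0.1 7.5 0 0 0 0" --pt "0 0.1 9.1 0 0 0 0" --pt "-1 0.1 9.1 0 0 0 0" --pt "-2 0.1 9.1 0 0 0 0" --pt "-3 0.1 9.1 0 0 0 0" --pt "-4 0.1 9.1 0 0 0 0" --pt "-5 0.1 9.1 0 0 0 0" --pt "-6 0.1 9.1 0 0 0 0" --pt "-6 0.1 9.1 0 0 0 0"

```text
clock: 9.0
eef_pos: [0.4573, -0.114, 0.1402]
tcp_rot: [0.528, 3.096, -0.0]
contact_force: [-0.4, 0.1, 0.8]
opening: -0.0001
grip_force: 0.0
```

Request:
send_rows --pt "-1 0 0 0 0 0 0" --pt "-2 0 0 0 0 0 0" --pt "-3 0 0 0 0 0 0" --pt "-4 0 0 0 0 0 0" --pt "-5 0 0 0 0 0 0" --pt "-5 0 0 0 0 0 0"

```text
clock: 9.6
eef_pos: [0.5046, -0.1306, 0.1402]
tcp_rot: [0.528, 3.096, -0.0]
contact_force: [0.2, 1.0, -0.1]
opening: 0.0002
grip_force: 0.0
```

```bash
python3 - <<'E'
from h import *
im=knob();s=get_state();p=s["eef_pos"];print((p-C)@u,(p-C)@v,p[2],s["contact_force"])
cv2.imwrite("pics/c6.png",cv2.resize(im[140:250,180:300],(600,550),interpolation=cv2.INTER_CUBIC)[:,:,::-1])
E
```

```text
[208.6  185.84] [205 182   8   8  50] th 0.4794799211414513 r 0.1476897336766704
-0.029705676752483333 -8.206914270816185e-05 0.1402425899048862 [ 0.25141489 -0.35902371 -1.10511581]
```

View pics/c6.png

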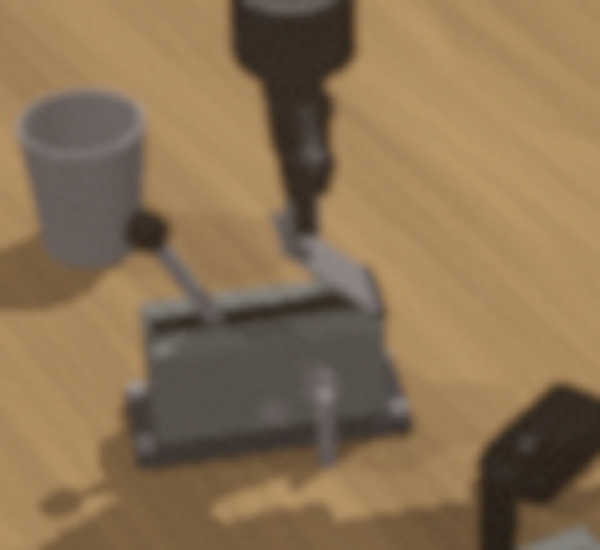

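The plate is folded forward to about 45° with the finger above it. Now I press it down gently.

Request:
send_rows --pt "0 0 0.8 0 0 0 0" --pt "0 0 1.6 0 0 0 0" --pt "0 0 2.4 0 0 0 0" --pt "0 0 3.2 0 0 0 0" --pt "0 0 4 0 0 0 0" --pt "0 0 4.5 0 0 0 0" --pt "0 0 4.8 0 0 0 0" --pt "0 0 5 0 0 0 0" --pt "0 0 5 0 0 0 0"

```text
clock: 10.55
eef_pos: [0.5032, -0.1301, 0.091]
tcp_rot: [0.528, 3.097, -0.0]
contact_force: [-1.8, 0.7, 5.3]
opening: -0.0001
grip_force: 2.4
```

Request:
send_rows --pt "0 0 0.1 0 0 0 0" --pt "0 0 0.2 0 0 0 0" --pt "0 0 0.2 0 0 0 0"

```text
clock: 10.85
eef_pos: [0.5033, -0.1302, 0.0909]
tcp_rot: [0.528, 3.096, -0.0]
contact_force: [-6.0, 2.2, 13.8]
opening: 0.0001
grip_force: 6.7
```

It stopped firmly at z ≈ 0.091, so the plate is flat. I'll lift away and check.

Request:
send_rows --pt "0 0 -1 0 0 0 0" --pt "0 0 -3 0 0 0 0" --pt "0 0 -6 0 0 0 0" --pt "0 0 -10 0 0 0 0" --pt "0 0 -14 0 0 0 0" --pt "4 0 -14 0 0 0 0" --pt "8 0 -14 0 0 0 0" --pt "12 0 -14 0 0 0 0" --pt "12 0 -14 0 0 0 0" --pt "12 0 -14 0 0 0 0"

```text
clock: 11.85
eef_pos: [0.3898, -0.0902, 0.2288]
tcp_rot: [0.528, 3.095, -0.0]
contact_force: [-0.0, 0.4, 0.4]
opening: 0.0001
grip_force: 0.0
```

```bash
python3 - <<'E'
from h import *
im=knob()
a=snapshot("side")[130:220,230:330]
o=np.zeros((400,800,3),np.uint8);o[:367,:400]=cv2.resize(im[140:250,180:300],(400,367),interpolation=cv2.INTER_CUBIC)
o[:360,400:]=cv2.resize(a,(400,360),interpolation=cv2.INTER_CUBIC);cv2.imwrite("pics/c7.png",o[:,:,::-1])
E
```

```text
[208.57446809 186.04255319] [205 183   8   7  47] th 0.4825684907744409 r 0.1471092720635679
```

View pics/c7.png

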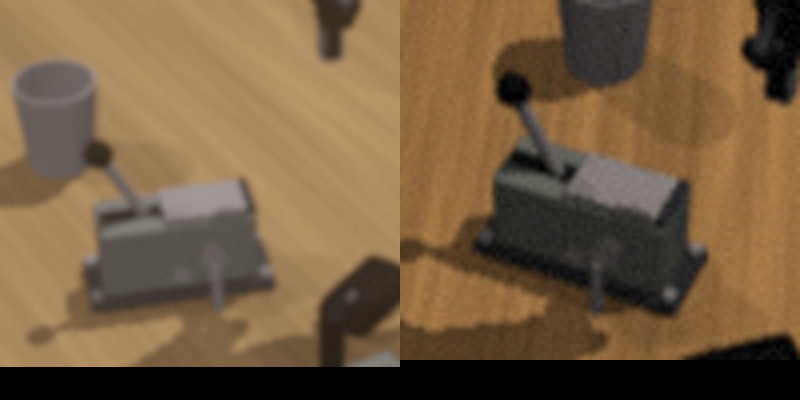

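The plate lies flat behind the lever, the lever is still in its notch at 0.48 rad, and the robot is clear. I'm handing the job in.

```bash
python3 -c "
from station import *
print(job_done())"
```

```text
the job is handed in; nothing more can be done
None
```

The lever sits in its float notch at about 0.48 rad and holds there by itself, the lock plate is folded flat behind it, the arm is clear, and the job was handed in after about 12 s.

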